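# Pop a socket out of its holder and stop it with the other finger

### The arm

A 6-joint arm with a two-finger parallel gripper is mounted at the origin on the work surface. World frame = base frame: x ahead of the robot, y to its left, z up, the work surface at z = 0. Lengths are in m, angles in rad, forces in N, time in s.
With the tool pointing down it reaches from about 0.4 to 0.825 m from the base axis. Payload 7 kg.
Tool frame: the origin (TCP) lies between the finger pads; the fingertips stand 19 mm ahead of it and the grasp point (between the pads) is the TCP; z points along the fingers, x is the direction in which the jaws open and shut, and the axes are right-handed (so a half turn about z gives the same grasp; the last joint's range is limited). The gripper opens to 88 mm and grips with 3 to 60 N. Pads are 19 mm wide; open, the fingers measure 130 mm over their backs; the gripper's body (78 mm by 193 mm) begins 47 mm behind the grasp point.
Start: joints at [-0.958, 0.359, 0.012, 0, -1.224, -0.288], TCP at [0.215, -0.64, 0.215] pointing down, gripper open.
Joint ranges: [-3.07, 3.07], [-1.43, 2.12], [-1.02, 1.25], [-3.03, 1.67], [-3.05, -0], [-3.03, 3.03]. Speed limits (rad/s): [2.39, 2.39, 3.01, 3.14, 3.14, 3.14].

### API

Orientations are given as a 3x3 rotation matrix whose columns are the frame's x, y, z axes.
In Python, from rig import * gives the robot as it stands.
- The arm moves only by the tool step_arm, never from a script. Its argument "steps" is a list of rows, each an object of numbers: "fingers": the finger opening in m, from 0 to 0.0876; "x", "y", "z": the shift along the world's x, y, z in m; "ax", "ay", "az": the turn, a rotation vector about the world's x, y, z in rad. In form: [{"fingers": .., "x": .., "y": .., "z": .., "ax": .., "ay": .., "az": ..}, ...]. A call has 1 to 5 rows; each row is the pose to reach, as a shift and turn from the pose measured when the call began; what a row does not reach only later rows make up. A row lasts 1/12 s, in which the tool goes at most 41.7 mm and 7.16 degrees, less where a joint would pass 70% of its speed; a pose out of reach is approached as far as the arm can. A call with a gripper value outside its range is refused whole. The fingers move at their own pace and stop on an object; "force" is the grip in N (left out, the last holds). Time passes only in rows, so rows that repeat a pose let the fingers close. It gives the time, the measured TCP pose, the force and the opening at its end, in the units of the state.
- state(): the state, without advancing time (a new reading comes with each control period).
- snapshot(name): name is "scene" or "side" or "wrist"; returns the picture (420x560x3 uint8, red, green, blue); there is no depth.
- get_calibration(name): a dict with "fx", "fy", "cx", "cy" (pixels), "dist" ([k1, k2, p1, p2, k3] as OpenCV has them; the pictures are not rectified), "rvec" (rotation vector, rad) and "tvec" (3), from world to camera coordinates, as OpenCV has them. Camera axes: x right, y down, z forward; pixel columns grow to the right and rows downward; lengths in m; the calibration is good to about 2 mm. A picture is of the moment at which its call begins: read the wrist's pose just before it. get_calibration takes no time and is no camera call; for the wrist camera it gives the pose at the moment of the call.
- sign_off(): hands the job in, once; it reports no verdict.
The state is a dict: "time": time; "joint_positions": joint angles; "joint_vel": joint speeds; "joint_efforts": joint torques, N m; "ee_pos": TCP position; "orientation": TCP orientation; "ft_force": force on the tool from outside, world axes, zero at the start; "ft_torque": the same for the moment, N m; "grip_width": opening from 0.0 (shut) to 1.0 (fully open).
Only numpy, scipy, OpenCV 4.12 (cv2) and the standard library are available. Lean on these libraries where they do the work, as an engineer would, in place of code of your own. Each camera call takes 0.05 s, during which the arm holds its last target.

### The job

Pop the deep wrench socket out of its spring holder without letting it roll away: press the holder's wide black key fully down with one fingertip while the other finger of the same gripper stands in the channel below the socket, so that the popped socket rolls against it and stays trapped there before it reaches the open end. Finish while holding it like that, with the key still pressed down and the socket lying still in the channel against the other finger. Do not pick up the socket or push it out by hand, and leave the things around the holder where they are.

Things in the scene. Friction and masses are not known exactly. Their poses are not given: they have to be found in the camera images.
- holder: Plywood pop-up socket holder, fixed, 181 mm long (x), 68 mm wide (y), 70 mm high. Origin on the tray straight below the middle of the nest where the socket lies; x points level down the channel (the way the socket rolls), z up. Along x: key -53 to -19 mm, nest back at -18 to -14 (top z 64), nest, lip 10.5 to 13.5 (top z 60), then the channel to its open end at 98.
- channel_end (a point): Middle of the floor edge at the open end of the channel (holder x 98 mm, z 40 mm), where the socket would drop off. The channel floor is flat steel and falls 10 degrees, from z 55 mm at x 13.5 mm to here. It is 56 mm wide inside, between side walls standing about 14 mm above its floor (68 mm high beside the nest).
- key_top (a point): Middle of the top face of the black ejector key, a flat pad 34 mm along the holder's x and 46 mm along its y; it lies at x -36 mm, y 0 of the holder, z 67 mm when up and 57 mm when fully down. Moves with the key.
- ejector (a joint): Travel of the ejector key, straight down: 0 up, 0.010 m fully down (a hard stop). Its spring takes 3 N to start and 8 N fully down, and lifts the key when let go. A kicker under the socket rises as far as the key goes down; after about 6 mm of travel the socket is over the lip and rolls down the channel at once.
- socket: Deep wrench socket: a plain steel cylinder 24 mm in diameter and 50 mm long, about 110 g, loose, lying across the holder (its own y axis is the cylinder's axis). Origin in its middle. In the nest it lies at about x 0, z 66 mm of the holder; it is out once it is beyond x 16 mm. It rolls freely.
- channel_stop (a point): Point fixed on the channel floor, 42 mm down the channel from the nest (x 42 mm, y 0, z 50 mm of the holder): about where the stopping finger's face can stand. A fingertip level with the pressed key is 7 mm above the floor here and below the middle of the socket, which stops it.
- bottle: Bystander: blue plastic bottle with a twist cap, 66 mm across, 190 mm high, standing; origin at the centre of its underside.
- dipstick: Bystander: stainless steel dipstick, a 6 mm rod 295 mm long with a ring at one end, lying flat along its x; origin under its middle.
- scoop: Bystander: orange plastic scoop, open in front, 189 mm long, 60 mm wide, 40 mm high; origin on its underside about the middle of its length.
- bowl: Bystander: white ceramic bowl, 110 mm across, 50 mm high; origin at the centre of its underside.
- tin: Bystander: small tin, 68 mm across, 85 mm high; origin at the centre of its underside.
- clamp: Bystander: small grey vice-style clamp, about 105 mm long, 60 mm wide, 57 mm high; origin under the middle of its base.

How it is judged:
On the way, in this order (a step that is already met when the one before it is completed fails the run):
1. the key is being pressed while the socket still lies in its nest (value of joint ejector above 0.002 m and x of socket in the frame of holder below 0.008 m).
2. the socket has popped out into the channel and is stopped by a finger while the key is down (value of joint ejector above 0.007 m and x of socket in the frame of holder between 0.016 and 0.09 m and contact force between the fingers and socket above 0.02 N), for 0.3 s.
At the end, for the whole second after the job is handed in: The key is still at least 7 mm down, and the socket lies still in the channel (16 to 90 mm down from the nest, less than 20 mm/s), touching a finger, not lifted (all of step 2 and linear speed of socket below 0.02 m/s and z of socket in the frame of holder between 0.045 and 0.085 m); the arm keeps its last pose, push and grip.
It fails at once if the socket rolls off the end of the channel or falls out of the holder (x of socket in the frame of holder above 0.093 m or z of socket in the frame of holder below 0.045 m or y of socket in the frame of holder above 0.03 m or y of socket in the frame of holder below -0.03 m).
It fails at once if the socket is lifted or carried (z of socket in the frame of holder above 0.095 m).
It fails at once if the socket leaves its nest before the key is pressed (value of joint ejector below 0.002 m and x of socket in the frame of holder above 0.012 m).
It fails at once if a thing beside the holder is moved by more than 30 mm (distance of any of bottle, dipstick, scoop, bowl, tin, clamp from where it was at the start of the episode above 0.03 m).
It also fails if it takes over 32 s, if anything falls off the work surface, if the arm or the gripper's body presses on something with over 40 N, if the wrist force passes 120 N, or if a joint passes its speed limit or range.

## Working session

There is one attempt and no reset: what is moved stays moved. The work goes in short steps, Python scripts to look and compute and a tool call to move; the robot and the scene stay as the last step left them, time stands still between calls to the robot, and variables do not carry over. Pictures are saved under pics/ and viewed, and the job is handed in when it is done.

Besides the shell and the picture viewer there is one more tool, called as name(argument=value, ...), one argument or row to a line, values as JSON. step_arm: Moves the arm, as the interface text tells. Its arguments: {"type":"object","properties":{"steps":{"type":"array","items":{"type":"object","properties":{"fingers":{"type":"number"},"x":{"type":"number"},"y":{"type":"number"},"z":{"type":"number"},"ax":{"type":"number"},"ay":{"type":"number"},"az":{"type":"number"}}}},"force":{"type":"number"}},"required":["steps"]}

```bash
ls; mkdir -p pics; python3 - <<'E'
from rig import *
import cv2
s=state();print(s)
for n in ["scene","side","wrist"]:
    im=snapshot(n);cv2.imwrite(f"pics/{n}0.png",im[:,:,::-1]);print(n,get_calibration(n))
E
```

```text
pics
{'time': 0.0, 'joint_positions': array([-9.57882634e-01,  3.59386759e-01,  1.10674315e-02, -3.13802748e-04,
       -1.22411662e+00, -2.88106702e-01]), 'joint_vel': array([-0.00115662, -0.00131968, -0.0001732 ,  0.00013036,  0.00034995,
       -0.00123967]), 'joint_efforts': array([ 1.17770705e-04, -5.82722032e+01,  2.93058336e+01,  6.99735403e+00,
        6.91729132e-03, -1.60240966e-04]), 'ee_pos': array([ 0.21521314, -0.63923866,  0.21423308]), 'orientation': array([[-3.19024014e-01,  9.47746372e-01, -7.01773507e-04],
       [ 9.47745185e-01,  3.19024733e-01,  1.51092908e-03],
       [ 1.65586066e-03, -1.83079802e-04, -9.99998612e-01]]), 'ft_force': array([ 0.39208158,  0.5576574 , -0.93667321]), 'ft_torque': array([ 0.00329066, -0.03498932,  0.00481883]), 'grip_width': 0.9993900306855896}
scene {'fx': 475.05531481494984, 'fy': 475.05531481494984, 'cx': 280.58568133324087, 'cy': 206.70548144050457, 'dist': array([-0.15518416,  0.        ,  0.        ,  0.        ,  0.        ]), 'rvec': array([ 1.81736891,  1.99327028, -0.61041684]), 'tvec': array([ 0.051014  , -0.43918646,  1.19355266])}
side {'fx': 450.60024650961213, 'fy': 450.60024650961213, 'cx': 279.6182165486959, 'cy': 215.52849850924795, 'dist': array([0.02946878, 0.        , 0.        , 0.        , 0.        ]), 'rvec': array([ 0.98224081, -2.43471233,  1.08600776]), 'tvec': array([0.4353684 , 0.33012208, 0.60137735])}
wrist {'fx': 325.25884277066183, 'fy': 325.25884277066183, 'cx': 281.5440272679883, 'cy': 210.15281837741315, 'dist': array([0.01481331, 0.        , 0.        , 0.        , 0.        ]), 'rvec': array([-1.71786201, -2.38969409, -0.36647179]), 'tvec': array([ 0.67348292, -0.03783216,  0.39116402])}
```

View pics/scene0.png

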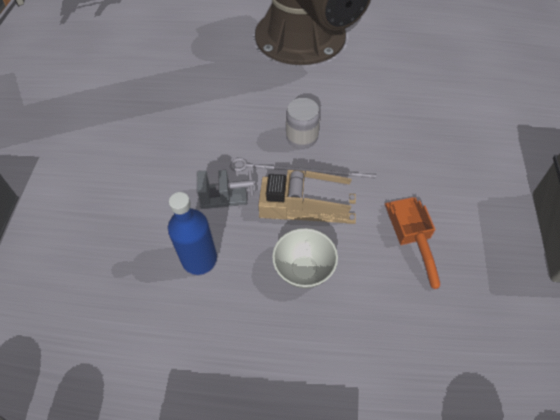

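View pics/side0.png

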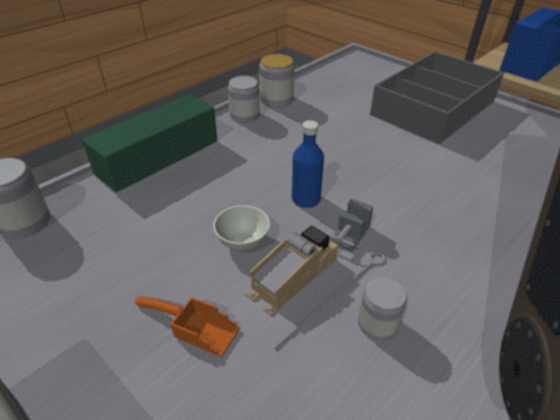

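View pics/wrist0.png

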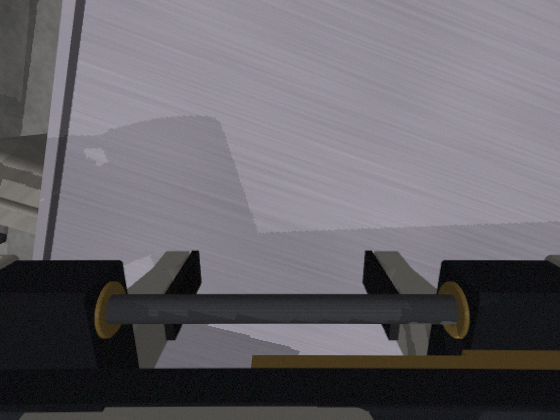

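The scene view shows the holder at about (305,195), with the black key at (277,187) and the open end near (352,205). The side view shows the key at (316,238) and the open end near (262,295). The wrist camera doesn't see the holder. Next I'll zoom in and measure.

```bash
cat > h.py <<'E'
import numpy as np, cv2
from rig import get_calibration
def cal(n):
    c=get_calibration(n);K=np.array([[c['fx'],0,c['cx']],[0,c['fy'],c['cy']],[0,0,1]]);R=cv2.Rodrigues(c['rvec'])[0]
    return K,c['dist'],R,c['tvec'],c['rvec']
def ray(n,uv):
    K,d,R,t,_=cal(n);p=cv2.undistortPoints(np.array(uv,float).reshape(-1,1,2),K,d).reshape(-1,2)
    D=np.c_[p,np.ones(len(p))]@R; return -R.T@t,D/np.linalg.norm(D,axis=1)[:,None]
def onz(n,uv,z):
    o,D=ray(n,uv); return o+D*((z-o[2])/D[:,2])[:,None]
def tri(n1,uv1,n2,uv2):
    A=np.zeros((3,3));b=np.zeros(3);L=[]
    for n,uv in((n1,uv1),(n2,uv2)):
        o,D=ray(n,uv);P=np.eye(3)-np.outer(D[0],D[0]);A+=P;b+=P@o;L.append((o,P))
    x=np.linalg.solve(A,b);return x,[np.linalg.norm(P@(x-o)) for o,P in L]
def proj(n,X):
    K,d,R,t,r=cal(n);return cv2.projectPoints(np.array(X,float).reshape(-1,3),r,t,K,d)[0].reshape(-1,2)
E
python3 - <<'E'
import cv2,numpy as np
from h import *
for n,(x0,y0,x1,y1) in dict(scene=(240,150,380,240),side=(235,215,355,315)).items():
    im=cv2.imread(f"pics/{n}0.png")[y0:y1,x0:x1]
    cv2.imwrite(f"pics/{n}0z.png",cv2.resize(im,None,fx=5.5,fy=5.5,interpolation=cv2.INTER_CUBIC))
for n,(x0,y0,x1,y1) in dict(scene=(262,168,292,206),side=(298,222,334,255)).items():
    im=cv2.imread(f"pics/{n}0.png");m=np.zeros(im.shape[:2],np.uint8)
    m[y0:y1,x0:x1]=(im[y0:y1,x0:x1].max(2)<55)*255
    c=max(cv2.findContours(m,0,1)[0],key=cv2.contourArea);r=cv2.minAreaRect(c);print(n,r,cv2.boxPoints(r).round(1).tolist())
    print(onz(n,[r[0]],0.067))
E
```

```text
scene ((275.5574035644531, 187.86886596679688), (17.020719528198242, 25.350006103515625), 5.19442892074585) [[265.8999938964844, 199.6999969482422], [268.20001220703125, 174.5], [285.20001220703125, 176.0], [282.8999938964844, 201.3000030517578]]
[[ 0.531531   -0.00763012  0.067     ]]
side ((316.3519592285156, 236.619140625), (28.059310913085938, 13.639107704162598), 32.735225677490234) [[300.8999938964844, 234.8000030517578], [308.20001220703125, 223.3000030517578], [331.79998779296875, 238.5], [324.5, 249.89999389648438]]
[[ 0.5148011  -0.00398538  0.067     ]]
```

```bash
sleep 1
```

```text
(no output)
```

View pics/scene0z.png

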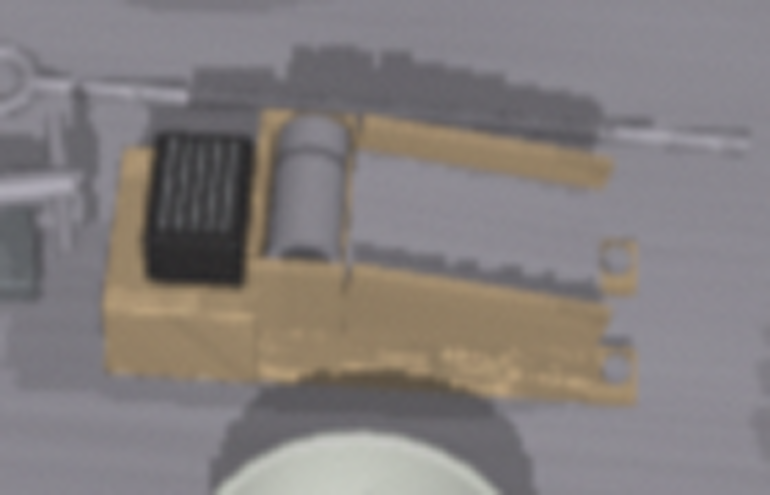

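View pics/side0z.png

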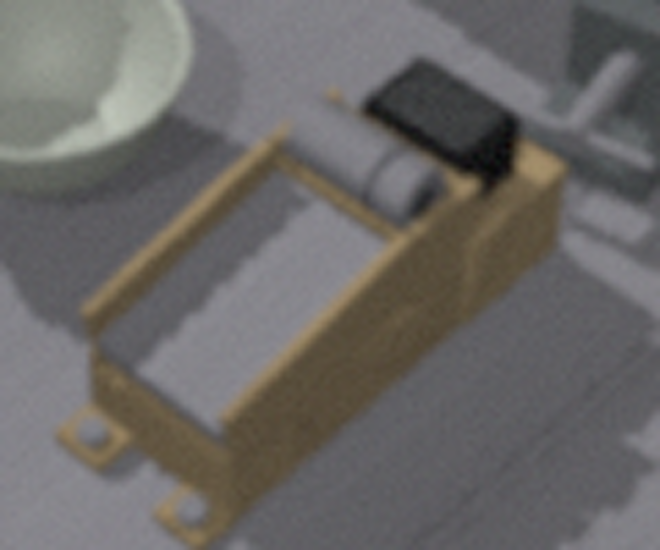

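The zooms show the key's top face, the socket with its axis across the holder, and the channel running to image right in the scene view (lower left in the side view). I'll put rays through the key corners and wall ends.

```bash
python3 - <<'E'
from h import *
S=lambda p:np.array(p)/5.5+np.array([240,150])-0.4
D=lambda p:np.array(p)/5.5+np.array([235,215])-0.4
k=onz("scene",S([(163,132),(253,137),(246,243),(150,240)]),.067);print("key scene",k.round(4).tolist(),k.mean(0))
k=onz("side",D([(368,103),(420,58),(520,120),(467,165)]),.067);print("key side",k.round(4).tolist(),k.mean(0))
# wall top ends (open end), z~.054 ; right-wall = image top in scene
for nm,a,b in [("wall end top(scene)",(610,160),(225,418)),("wall end other",(608,310),(88,312)),("foot hole1",(616,258),(190,508)),("foot hole2",(614,365),(92,430)),
  ("block corner", (125,150),(568,172))]:
    x,e=tri("scene",[S(a)],"side",[D(b)]);print(nm,x.round(4),np.round(e,4))
print("base corners scene z0",onz("scene",S([(105,372),(635,402),(637,292)]),0).round(4).tolist())
E
```

```text
key scene [[0.5007, -0.0224, 0.067], [0.5002, 0.0075, 0.067], [0.543, 0.0092, 0.067], [0.5445, -0.0218, 0.067]] [ 0.52209601 -0.0068743   0.067     ]
key side [[0.54, 0.0085, 0.067], [0.5419, -0.0203, 0.067], [0.4984, -0.0206, 0.067], [0.4976, 0.0076, 0.067]] [ 0.51944783 -0.00622272  0.067     ]
wall end top(scene) [0.4894 0.1277 0.0529] [0.001 0.001]
wall end other [0.5497 0.1278 0.0528] [0.0007 0.0007]
foot hole1 [0.4977 0.1349 0.0076] [0.0011 0.0011]
foot hole2 [0.542  0.135  0.0076] [0.0012 0.0012]
block corner [ 0.4877 -0.0377  0.0376] [0.0005 0.0005]
base corners scene z0 [[0.5543, -0.0388, 0.0], [0.5507, 0.1421, 0.0], [0.5055, 0.1423, 0.0]]
```

The holder's x axis runs along world +y (yaw about 90.4°), with its centre line at x≈0.520 and the nest at y≈0.030. I plan to set the opening to about 76 mm. The key finger's face then sits at holder x≈-33 and the stop face at ≈+43, so the TCP goes to about (0.520, 0.035). First I'll travel there while raised.

step_arm(
  steps=[
    {"fingers":0.076,"x":0.016,"y":0.036,"z":0.01,"az":-0.08},
    {"fingers":0.076,"x":0.032,"y":0.072,"z":0.02,"az":-0.16},
    {"fingers":0.076,"x":0.048,"y":0.108,"z":0.03,"az":-0.24},
    {"fingers":0.076,"x":0.064,"y":0.144,"z":0.03,"az":-0.318},
    {"fingers":0.076,"x":0.08,"y":0.18,"z":0.03,"az":-0.318},
  ],
)

```text
invalid input
```

step_arm(
  steps=[
    {"fingers":0.076,"x":0.016,"y":0.036},
    {"fingers":0.076,"x":0.032,"y":0.072},
    {"fingers":0.076,"x":0.048,"y":0.108},
    {"fingers":0.076,"x":0.064,"y":0.144},
    {"fingers":0.076,"x":0.08,"y":0.18},
  ],
)

```text
invalid input
```

step_arm(
  steps=[
    {"fingers":0.076,"x":0.016,"y":0.036},
    {"fingers":0.076,"x":0.032,"y":0.072},
    {"fingers":0.076,"x":0.048,"y":0.108},
    {"fingers":0.076,"x":0.064,"y":0.144},
    {"fingers":0.076,"x":0.08,"y":0.18},
  ],
)

```text
invalid input
```

step_arm(
  steps=[
    {"fingers":0.076,"x":0.016,"y":0.036,"z":0.01,"ax":0,"ay":0,"az":-0.08},
    {"fingers":0.076,"x":0.032,"y":0.072,"z":0.02,"ax":0,"ay":0,"az":-0.16},
    {"fingers":0.076,"x":0.048,"y":0.108,"z":0.03,"ax":0,"ay":0,"az":-0.24},
    {"fingers":0.076,"x":0.064,"y":0.144,"z":0.03,"ax":0,"ay":0,"az":-0.318},
    {"fingers":0.076,"x":0.08,"y":0.18,"z":0.03,"ax":0,"ay":0,"az":-0.318},
  ],
)

```text
time: 0.57
ee_pos: [0.2957, -0.4579, 0.2448]
orientation: [[-0.001, 1.0, 0.001], [1.0, 0.001, 0.001], [0.001, 0.001, -1.0]]
ft_force: [0.9, 0.9, 1.1]
grip_width: 0.869
```

step_arm(
  steps=[
    {"fingers":0.076,"x":0.018,"y":0.036,"z":0,"ax":0,"ay":0,"az":0.006},
    {"fingers":0.076,"x":0.036,"y":0.072,"z":0,"ax":0,"ay":0,"az":0.006},
    {"fingers":0.076,"x":0.054,"y":0.108,"z":0,"ax":0,"ay":0,"az":0.006},
    {"fingers":0.076,"x":0.072,"y":0.144,"z":0,"ax":0,"ay":0,"az":0.006},
    {"fingers":0.076,"x":0.09,"y":0.18,"z":0,"ax":0,"ay":0,"az":0.006},
  ],
)

```text
time: 0.98
ee_pos: [0.3859, -0.276, 0.2449]
orientation: [[-0.007, 1.0, 0.001], [1.0, 0.007, 0.001], [0.001, 0.001, -1.0]]
ft_force: [0.6, -0.8, 0.2]
grip_width: 0.866
```

step_arm(
  steps=[
    {"fingers":0.076,"x":0.018,"y":0.036,"z":0,"ax":0,"ay":0,"az":0},
    {"fingers":0.076,"x":0.036,"y":0.072,"z":0,"ax":0,"ay":0,"az":0},
    {"fingers":0.076,"x":0.054,"y":0.108,"z":0,"ax":0,"ay":0,"az":0},
    {"fingers":0.076,"x":0.072,"y":0.144,"z":0,"ax":0,"ay":0,"az":0},
    {"fingers":0.076,"x":0.09,"y":0.18,"z":0,"ax":0,"ay":0,"az":0},
  ],
)

```text
time: 1.4
ee_pos: [0.4762, -0.094, 0.2451]
orientation: [[-0.007, 1.0, 0.002], [1.0, 0.007, 0.001], [0.001, 0.002, -1.0]]
ft_force: [0.4, -1.0, -0.1]
grip_width: 0.868
```

step_arm(
  steps=[
    {"fingers":0.076,"x":0.015,"y":0.036,"z":0,"ax":0,"ay":0,"az":0},
    {"fingers":0.076,"x":0.03,"y":0.072,"z":0,"ax":0,"ay":0,"az":0},
    {"fingers":0.076,"x":0.04,"y":0.108,"z":-0.01,"ax":0,"ay":0,"az":0},
    {"fingers":0.076,"x":0.044,"y":0.129,"z":-0.03,"ax":0,"ay":0,"az":0},
    {"fingers":0.076,"x":0.044,"y":0.129,"z":-0.05,"ax":0,"ay":0,"az":0},
  ],
)

```text
time: 1.82
ee_pos: [0.5215, 0.0389, 0.1947]
orientation: [[-0.011, 1.0, 0.003], [1.0, 0.011, 0.002], [0.002, 0.003, -1.0]]
ft_force: [0.0, -0.4, -0.7]
grip_width: 0.866
```

```bash
python3 - <<'E'
from rig import *
from h import *
s=state();print(s['ee_pos'],s['grip_width'],s['time'])
for n in ["scene","side","wrist"]:
    im=snapshot(n)[:,:,::-1]
    if n!="wrist":
        x0,y0,x1,y1=dict(scene=(220,110,380,230),side=(220,150,380,270))[n]; im=cv2.resize(im[y0:y1,x0:x1],None,fx=5,fy=5,interpolation=cv2.INTER_CUBIC)
    cv2.imwrite(f"pics/{n}1.png",im)
# wrist projected: expected key/lip/stop points
np.set_printoptions(suppress=True,precision=1)
for nm,X in dict(keyc=(.5208,-.0065,.067),kend=(.5205,.0105,.067),floorend=(.5195,.1275,.04),sock=(.520,.0295,.078)).items(): print(nm,proj("wrist",X))
E
```

```text
[0.52152626 0.03886105 0.19470173] 0.8662343141257987 1.8167
keyc [[236.8 200.2]]
kend [[254.8 200. ]]
floorend [[371.2 192.9]]
sock [[274.6 202.9]]
```

View pics/wrist1.png

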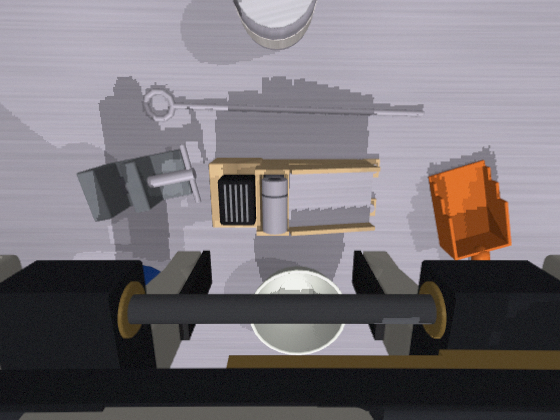

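View pics/side1.png

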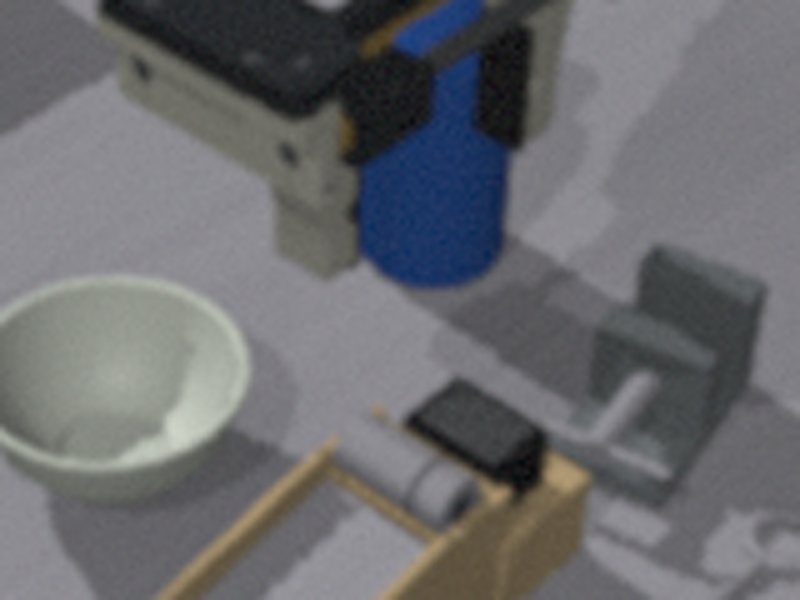

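View pics/scene1.png

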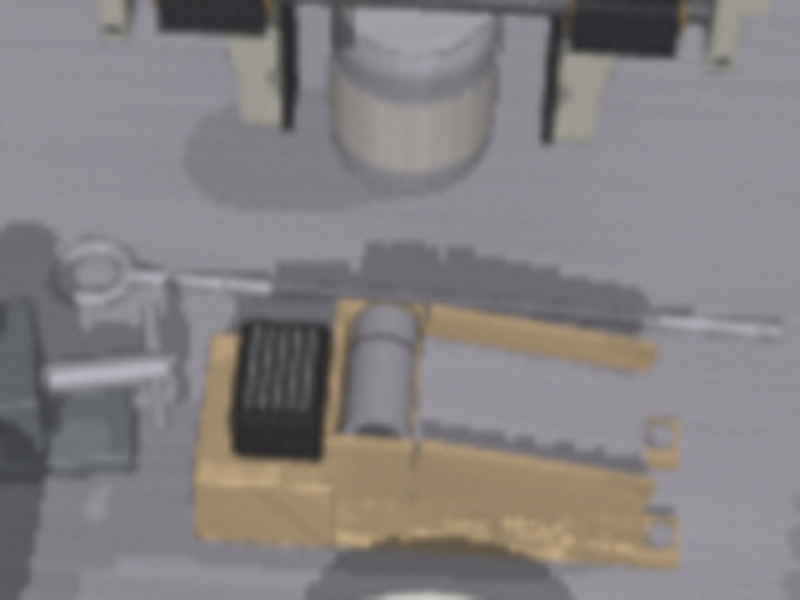

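The wrist view shows the key centred at (238,199), the socket at (274,203) and the channel end near (375,195). The predicted pixels (237,200), (275,203) and (371,193) match. The side and scene views show the fingers clear of everything. Next I'll descend to just above the key.

step_arm(
  steps=[
    {"fingers":0.076,"x":-0.001,"y":-0.0045,"z":-0.025,"ax":0,"ay":0,"az":0},
    {"fingers":0.076,"x":-0.001,"y":-0.0045,"z":-0.05,"ax":0,"ay":0,"az":0},
    {"fingers":0.076,"x":-0.001,"y":-0.0045,"z":-0.075,"ax":0,"ay":0,"az":0},
    {"fingers":0.076,"x":-0.001,"y":-0.0045,"z":-0.097,"ax":0,"ay":0,"az":0},
    {"fingers":0.076,"x":-0.001,"y":-0.0045,"z":-0.099,"ax":0,"ay":0,"az":0},
  ],
)

```text
time: 2.38
ee_pos: [0.5164, 0.029, 0.0928]
orientation: [[-0.006, 1.0, -0.006], [1.0, 0.006, -0.002], [-0.002, -0.006, -1.0]]
ft_force: [-1.3, -0.3, -0.9]
grip_width: 0.866
```

```bash
cat > look.py <<'E'
import sys
from rig import *
from h import *
k=sys.argv[1]
s=state();print(s['ee_pos'],s['grip_width'],s['time'],s['ft_force'])
for n in ["scene","side","wrist"]:
    im=snapshot(n)[:,:,::-1]
    if n!="wrist":
        x0,y0,x1,y1=dict(scene=(240,140,380,240),side=(225,195,365,300))[n]; im=cv2.resize(im[y0:y1,x0:x1],None,fx=5.5,fy=5.5,interpolation=cv2.INTER_CUBIC)
    cv2.imwrite(f"pics/{n}{k}.png",im)
E
python3 look.py 2
```

```text
[0.51635621 0.02899536 0.09279521] 0.8660169745542923 2.3833 [-1.34265886 -0.25282657 -0.86620042]
```

View pics/side2.png

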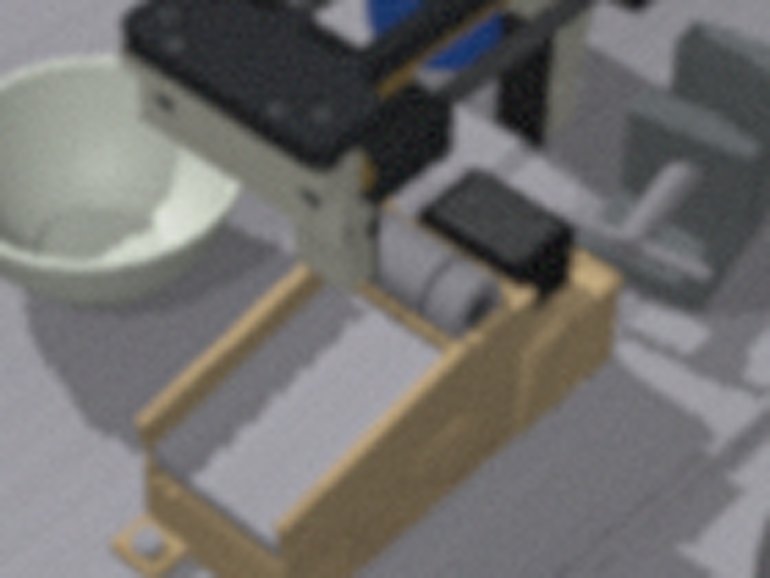

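View pics/scene2.png

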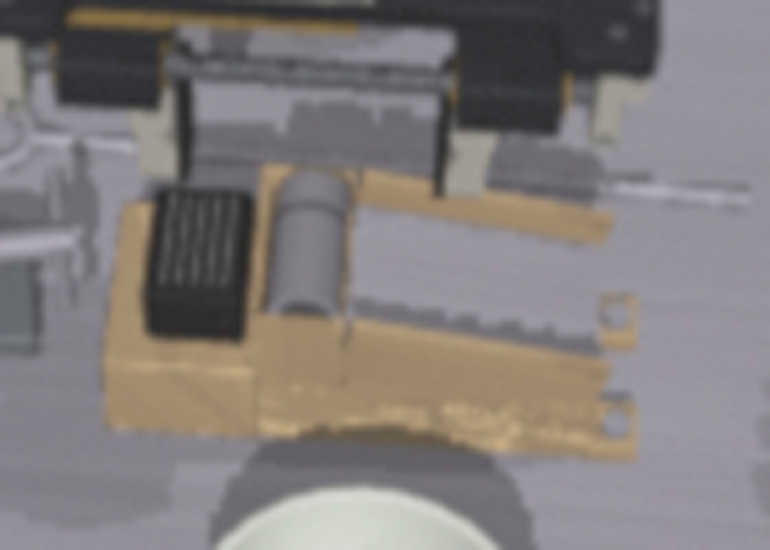

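View pics/wrist2.png

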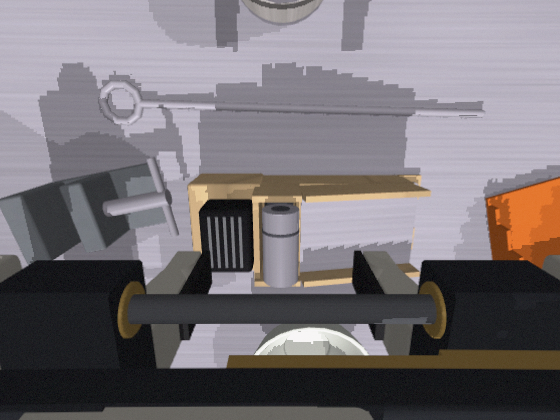

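```bash
python3 -c "
from rig import *
s=state();print(s['ee_pos'],s['joint_vel'],s['time'])"
```

```text
[0.51916266 0.03012524 0.09664479] [ 0.00521284 -0.01590281  0.00936218 -0.0002966   0.00348031 -0.00038778] 2.5333
```

```bash
python3 - <<'E'
from rig import *
from h import *
np.set_printoptions(suppress=True,precision=4)
for i in range(3):
    s=state();print(s['ee_pos'],s['grip_width'],s['time'],s['ft_force']);im=snapshot("scene")
R=s['orientation'];p=s['ee_pos']
for sx in(-.038,.038):
    for w in(-.0095,.0095):
        X=p+R@[sx,w,.019]; print(X,"scenezoom",(proj("scene",X)-[240,140])*5.5,"sidezoom",(proj("side",X)-[225,195])*5.5)
for n in("scene","side"): im=snapshot(n);cv2.imwrite(f"pics/{n}3.png",im[:,:,::-1])
im=cv2.imread("pics/scene3.png");cv2.imwrite("pics/scene3z.png",cv2.resize(im[140:240,240:380],None,fx=5.5,fy=5.5,interpolation=cv2.INTER_CUBIC))
E
```

```text
[0.5192 0.0301 0.0966] 0.8639289766278015 2.5333 [-0.2445 -0.1813  0.9251]
[0.5195 0.0304 0.097 ] 0.8653935420423828 2.5833 [-0.8596  0.7282  0.6764]
[0.5194 0.0306 0.097 ] 0.8688179063317767 2.6333 [ 0.5572  0.7053 -0.3658]
[ 0.5103 -0.0075  0.078 ] scenezoom [[201.8497 190.8655]] sidezoom [[521.8513 206.48  ]]
[ 0.5293 -0.0073  0.078 ] scenezoom [[196.3544 237.8164]] sidezoom [[477.6844 178.918 ]]
[0.5097 0.0685 0.078 ] scenezoom [[435.0675 205.3902]] sidezoom [[366.4048 329.4436]]
[0.5287 0.0687 0.078 ] scenezoom [[432.517 252.744]] sidezoom [[321.8431 298.9113]]
```

View pics/scene3z.png

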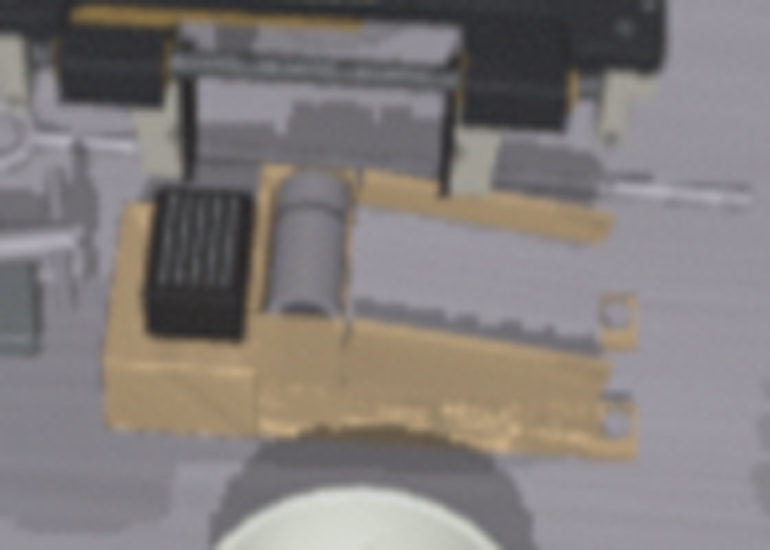

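The measured tip pixels (190,178) and (443,193) in the scene zoom disagree with the predictions (196,238) and (432,253). I'll triangulate the fingertips before going lower.

```bash
python3 - <<'E'
from rig import *
from h import *
from scipy.optimize import least_squares
np.set_printoptions(suppress=True,precision=4)
im=cv2.imread("pics/side3.png");cv2.imwrite("pics/side3z.png",cv2.resize(im[180:300,225:365],None,fx=5.5,fy=5,interpolation=cv2.INTER_CUBIC))
s=state();R=s['orientation'];p=s['ee_pos']
# project shift sensitivities
X=p+R@[.038,.0095,.019]
for d in np.eye(3)*.01: print(d,(proj("scene",X+d)-proj("scene",X))*5.5,(proj("side",X+d)-proj("side",X))*5.5)
E
```

```text
[0.01 0.   0.  ] [[-1.633  25.3867]] [[-22.8398 -15.8924]]
[0.   0.01 0.  ] [[31.1464  2.2069]] [[-21.9146  16.6334]]
[0.   0.   0.01] [[  1.6083 -18.4088]] [[  0.3461 -22.0954]]
```

View pics/side3z.png

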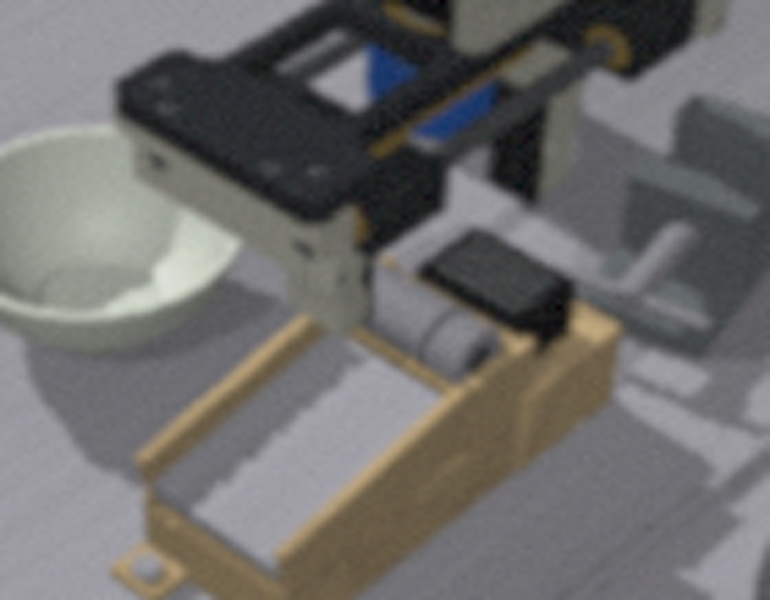

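```bash
python3 - <<'E'
from h import *
np.set_printoptions(suppress=True,precision=4)
S=lambda p:np.array(p)/5.5+[240,140]-.4
D=lambda p:np.array(p)/[5.5,5]+[225,180]-.4
print("stop outer +x",tri("scene",[S((488,193))],"side",[D((292,304))]))
print("key inner +x",tri("scene",[S((190,178))],"side",[D((493,187))]))
E
```

```text
stop outer +x (array([0.528 , 0.0837, 0.1115]), [np.float64(0.0002588730384964114), np.float64(0.0002588730384964229)])
key inner +x (array([ 0.5261, -0.0091,  0.1055]), [np.float64(0.0008610202426218176), np.float64(0.0008610202426217205)])
```

```bash
python3 - <<'E'
from rig import *
from h import *
np.set_printoptions(suppress=True,precision=4)
S1=lambda p:np.array(p)/5+[220,110]-.4
D1=lambda p:np.array(p)/5+[220,150]-.4
print("scene1/side1 stop outer +x",tri("scene",[S1((590,140))],"side",[D1((275,250))]), "key inner +x", tri("scene",[S1((290,130))],"side",[D1((480,125))]))
s=state();print(s['ee_pos'])
K,d,R,t,_=cal("wrist");print("cam",-R.T@t)
for X in [(.5208,-.0235,.067),(.5208,.0105,.067),(.5208,-.0065,.067),(.5035,-.0065,.067),(.520,.0295,.078)]:print(X,proj("wrist",X))
im=snapshot("wrist");cv2.imwrite("pics/wrist3.png",im[:,:,::-1])
E
```

```text
scene1/side1 stop outer +x (array([0.527 , 0.0917, 0.2058]), [np.float64(0.000310883387891871), np.float64(0.0003108833878917749)]) key inner +x (array([ 0.5265, -0.0023,  0.202 ]), [np.float64(0.0008793235688584345), np.float64(0.0008793235688584737)])
[0.5188 0.0307 0.0963]
cam [0.4374 0.0309 0.2656]
(0.5208, -0.0235, 0.067) [[197.8251 240.0311]]
(0.5208, 0.0105, 0.067) [[249.5157 240.3897]]
(0.5208, -0.0065, 0.067) [[223.6919 240.2077]]
(0.5035, -0.0065, 0.067) [[222.4839 215.2726]]
(0.52, 0.0295, 0.078) [[278.1895 246.2441]]
```

View pics/wrist3.png

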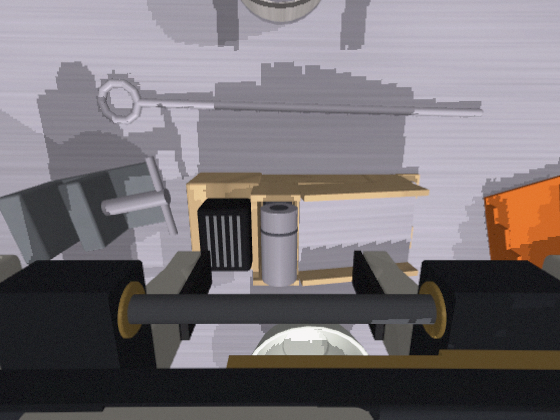

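Triangulation puts the tips at z≈0.107 while the TCP reads 0.097. The nominal geometry would put them at 0.078, so they look about 30 mm higher than it says. The wrist view agrees: the pads are clearly nearer the camera than the key. I'll go down in small increments and watch force and pictures, not trusting either number.

step_arm(
  steps=[
    {"fingers":0.076,"x":0.001,"y":0.004,"z":0,"ax":0,"ay":0,"az":0},
    {"fingers":0.076,"x":0.001,"y":0.004,"z":-0.003,"ax":0,"ay":0,"az":0},
    {"fingers":0.076,"x":0.001,"y":0.004,"z":-0.006,"ax":0,"ay":0,"az":0},
    {"fingers":0.076,"x":0.001,"y":0.004,"z":-0.008,"ax":0,"ay":0,"az":0},
    {"fingers":0.076,"x":0.001,"y":0.004,"z":-0.008,"ax":0,"ay":0,"az":0},
  ],
)

```text
time: 3.25
ee_pos: [0.5191, 0.0345, 0.0872]
orientation: [[-0.008, 1.0, -0.001], [1.0, 0.008, -0.0], [-0.0, -0.001, -1.0]]
ft_force: [0.1, -0.4, 0.3]
grip_width: 0.871
```

```bash
python3 look.py 4
```

```text
[0.51911922 0.03452648 0.0872261 ] 0.870890149877436 3.25 [ 0.06389032 -0.43138589  0.29387606]
```

View pics/side4.png

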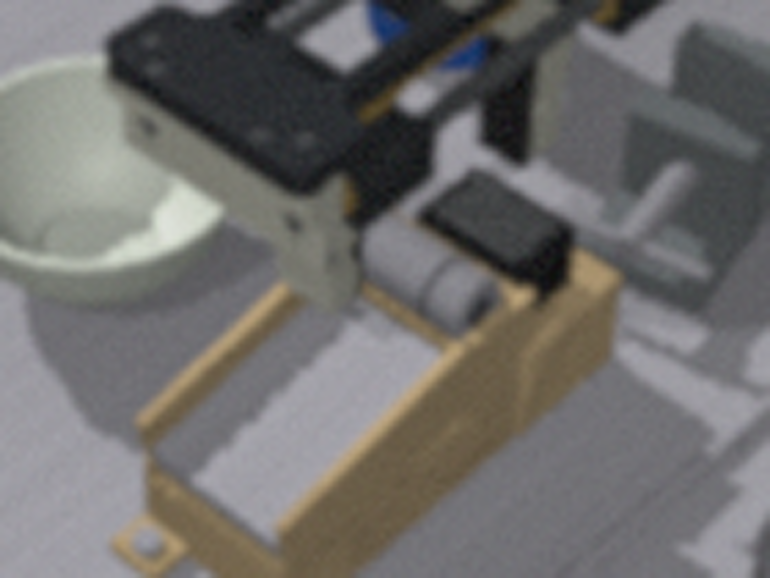

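View pics/scene4.png

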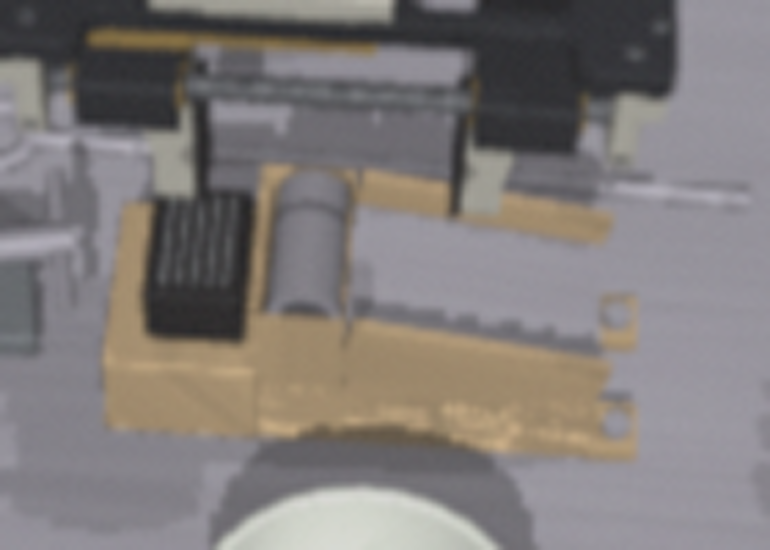

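Both views show the tips still about 30 mm above the key, with no contact force. The offset is real, so I'll keep descending to a TCP z of about 0.067.

step_arm(
  steps=[
    {"fingers":0.076,"x":0.001,"y":0,"z":-0.005,"ax":0,"ay":0,"az":0},
    {"fingers":0.076,"x":0.001,"y":0,"z":-0.01,"ax":0,"ay":0,"az":0},
    {"fingers":0.076,"x":0.001,"y":0,"z":-0.015,"ax":0,"ay":0,"az":0},
    {"fingers":0.076,"x":0.001,"y":0,"z":-0.019,"ax":0,"ay":0,"az":0},
    {"fingers":0.076,"x":0.001,"y":0,"z":-0.019,"ax":0,"ay":0,"az":0},
  ],
)

```text
time: 3.82
ee_pos: [0.5198, 0.0343, 0.0676]
orientation: [[-0.008, 1.0, -0.002], [1.0, 0.008, -0.001], [-0.001, -0.002, -1.0]]
ft_force: [-0.4, 0.1, 0.2]
grip_width: 0.864
```

```bash
python3 look.py 5
```

```text
[0.5198485  0.0343311  0.06760058] 0.8640994206688711 3.8167 [-0.37587042  0.10171463  0.21460493]
```

View pics/side5.png

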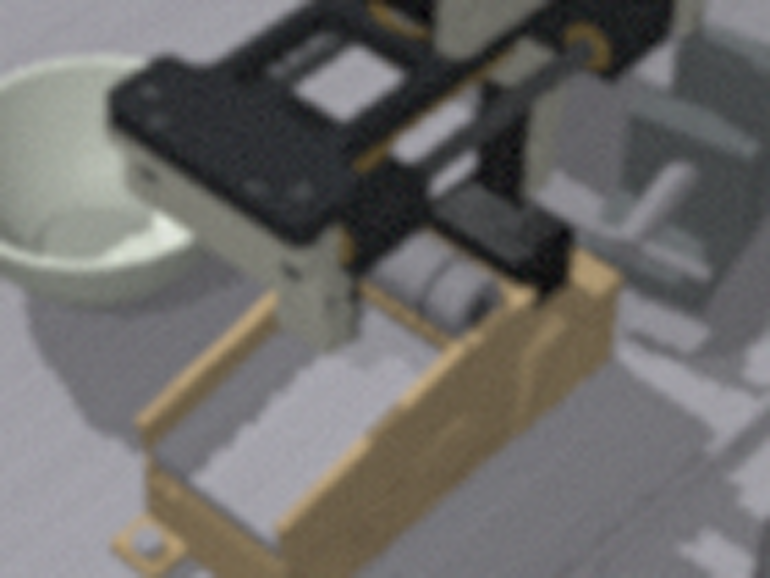

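View pics/scene5.png

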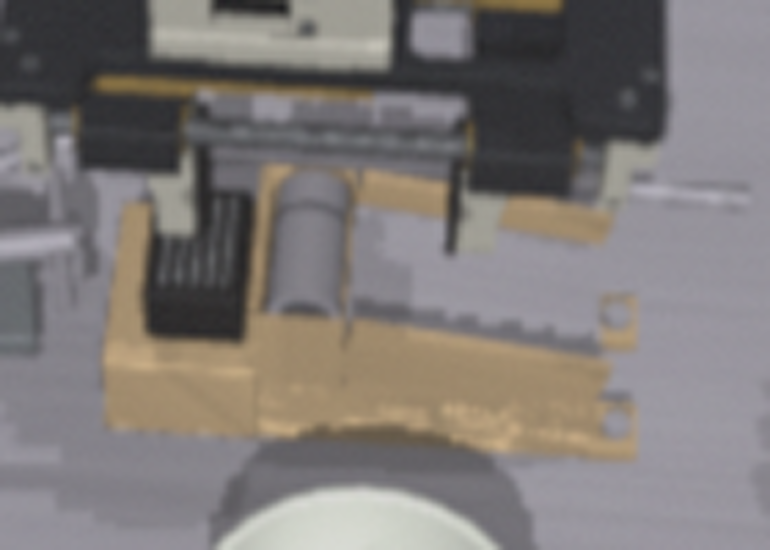

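View pics/wrist5.png

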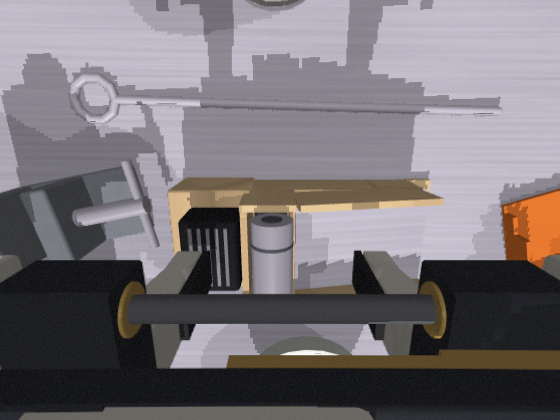

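```bash
python3 - <<'E'
from h import *
np.set_printoptions(suppress=True,precision=4)
S=lambda p:np.array(p)/5.5+[240,140]-.4
D=lambda p:np.array(p)/5.5+[225,195]-.4
print("stop outer +x",tri("scene",[S((495,250))],"side",[D((280,322))]))
print("stop outer +x s4",tri("scene",[S((500,212))],"side",[D((285,283))]))
for c in [(205,235),(450,252)]:
    o,d=ray("scene",[S(c)]);k=(.5293-o[0])/d[0,0];print("inner at x=.5293",o+k*d[0])
E
```

```text
stop outer +x (array([0.5289, 0.0879, 0.0831]), [np.float64(0.00031516733423948715), np.float64(0.0003151673342394554)])
stop outer +x s4 (array([0.5273, 0.0878, 0.1014]), [np.float64(2.2787074240788942e-05), np.float64(2.2787074240905982e-05)])
inner at x=.5293 [ 0.5293 -0.0052  0.081 ]
inner at x=.5293 [0.5293 0.0734 0.0811]
```

The tips are now at z≈0.0815. The faces are at world y -0.005 and +0.073, which is holder x -35 and +44, as wanted. The key should be touched near TCP z 0.053 and fully down near 0.043. I'll approach to just above contact.

step_arm(
  steps=[
    {"fingers":0.076,"x":0,"y":0,"z":-0.005,"ax":0,"ay":0,"az":0},
    {"fingers":0.076,"x":0,"y":0,"z":-0.009,"ax":0,"ay":0,"az":0},
    {"fingers":0.076,"x":0,"y":0,"z":-0.012,"ax":0,"ay":0,"az":0},
    {"fingers":0.076,"x":0,"y":0,"z":-0.012,"ax":0,"ay":0,"az":0},
  ],
)

```text
time: 4.3
ee_pos: [0.5204, 0.0345, 0.0561]
orientation: [[-0.009, 1.0, -0.001], [1.0, 0.009, -0.001], [-0.001, -0.001, -1.0]]
ft_force: [-0.3, 0.2, -0.2]
grip_width: 0.868
```

```bash
python3 look.py 6
```

```text
[0.52041742 0.03449177 0.05614797] 0.8684527682894246 4.3 [-0.31168847  0.19756896 -0.21091448]
```

View pics/side6.png

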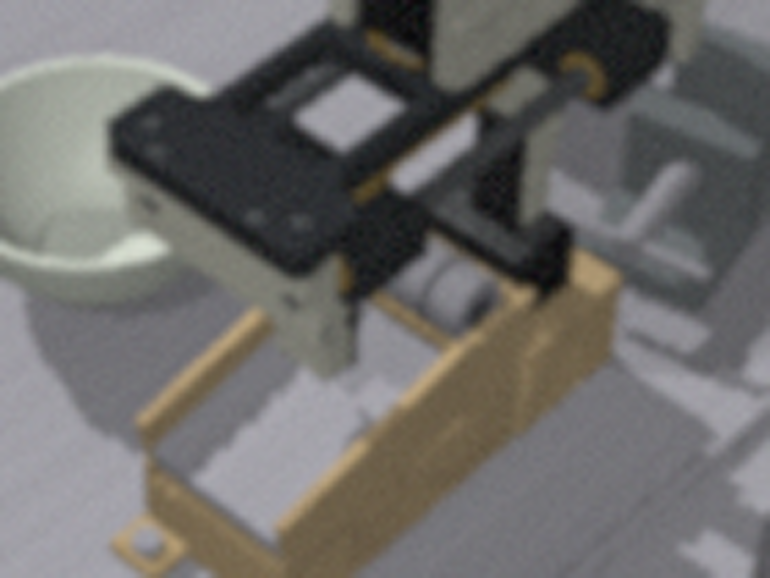

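View pics/scene6.png

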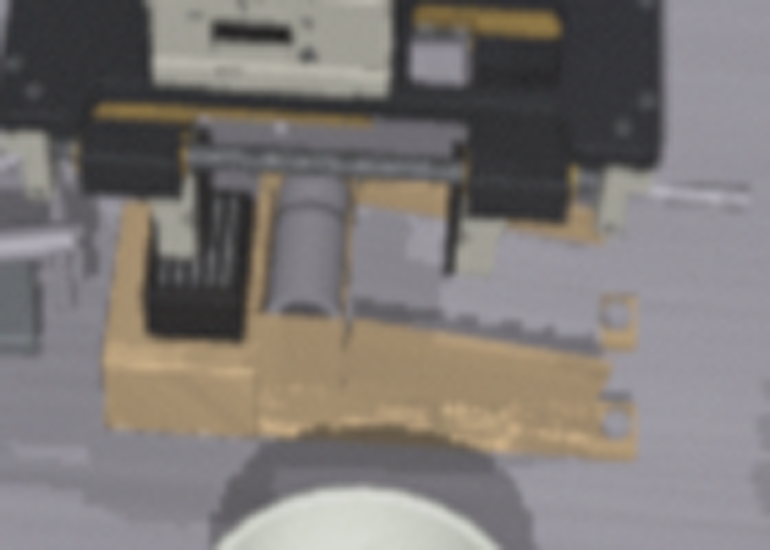

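The tips are now just above the key, the stop finger stands in the channel and the force is still about 0. I'll press in one quick stroke to past the expected full depth.

step_arm(
  steps=[
    {"fingers":0.076,"x":0,"y":0,"z":-0.003,"ax":0,"ay":0,"az":0},
    {"fingers":0.076,"x":0,"y":0,"z":-0.007,"ax":0,"ay":0,"az":0},
    {"fingers":0.076,"x":0,"y":0,"z":-0.011,"ax":0,"ay":0,"az":0},
    {"fingers":0.076,"x":0,"y":0,"z":-0.014,"ax":0,"ay":0,"az":0},
    {"fingers":0.076,"x":0,"y":0,"z":-0.014,"ax":0,"ay":0,"az":0},
  ],
)

```text
time: 4.87
ee_pos: [0.5212, 0.0346, 0.0454]
orientation: [[-0.01, 1.0, 0.0], [1.0, 0.01, -0.001], [-0.001, 0.0, -1.0]]
ft_force: [-10.5, 1.6, 31.1]
grip_width: 0.87
```

```bash
python3 look.py 7
```

```text
[0.52123696 0.03455354 0.04539589] 0.8697665769492517 4.8667 [-10.54708943   1.5522376   31.0766134 ]
```

View pics/side7.png

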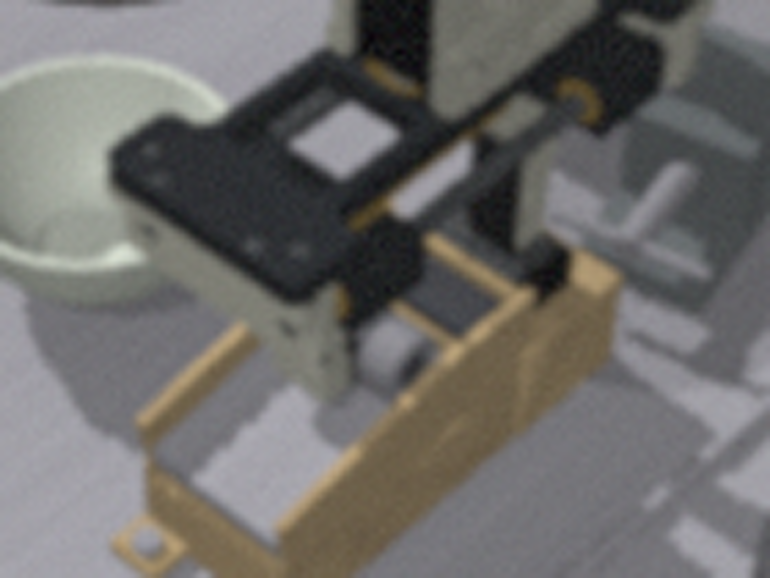

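View pics/scene7.png

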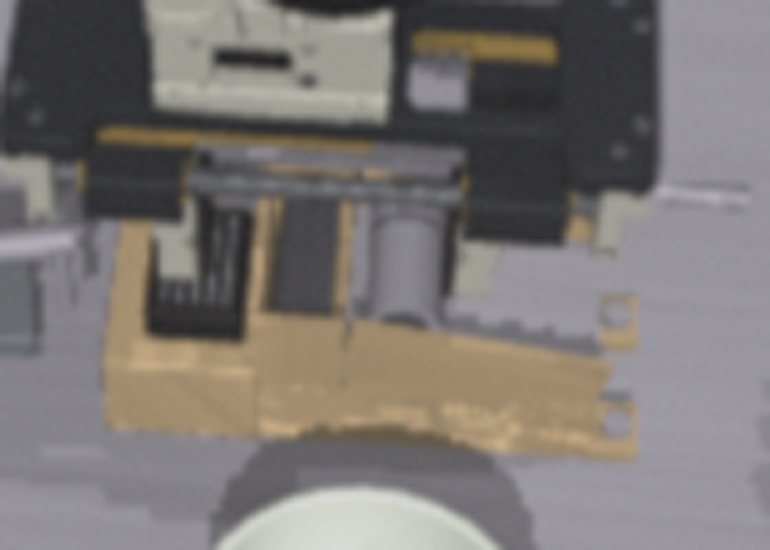

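The socket has popped and rests against the stop finger. The scene zoom has the socket at (408,265), the finger face at (450,265) and the nest empty. At 31 N the key is on its hard stop. I'll ease the push a little and let it settle.

step_arm(
  steps=[
    {"fingers":0.076,"x":-0.0005,"y":0,"z":-0.0025,"ax":0,"ay":0,"az":0},
    {"fingers":0.076,"x":-0.0005,"y":0,"z":-0.002,"ax":0,"ay":0,"az":0},
    {"fingers":0.076,"x":-0.0005,"y":0,"z":-0.002,"ax":0,"ay":0,"az":0},
    {"fingers":0.076,"x":-0.0005,"y":0,"z":-0.002,"ax":0,"ay":0,"az":0},
    {"fingers":0.076,"x":-0.0005,"y":0,"z":-0.002,"ax":0,"ay":0,"az":0},
  ],
)

```text
time: 5.43
ee_pos: [0.5211, 0.0346, 0.0455]
orientation: [[-0.01, 1.0, 0.002], [1.0, 0.01, -0.001], [-0.001, 0.002, -1.0]]
ft_force: [-8.2, 2.6, 24.5]
grip_width: 0.871
```

```bash
python3 look.py 8; python3 - <<'E'
import cv2,numpy as np
for n in("side","scene"):
    a,b=[cv2.imread(f"pics/{n}{k}.png").astype(int) for k in(7,8)];print(n,"mean diff",abs(a-b).mean())
from rig import *
s=state();print(s['ee_pos'],s['ft_force'],abs(s['joint_vel']).max(),s['time'])
E
```

```text
[0.52114787 0.03458349 0.04550081] 0.8712663383565575 5.4333 [-8.20015584  2.55181597 24.53727214]
side mean diff 2.0605978220165073
scene mean diff 1.4711412829594648
[0.52113255 0.03457623 0.0455024 ] [-7.02704688  1.41573107 24.02117845] 0.0021952158769181734 5.5833
```

View pics/scene8.png

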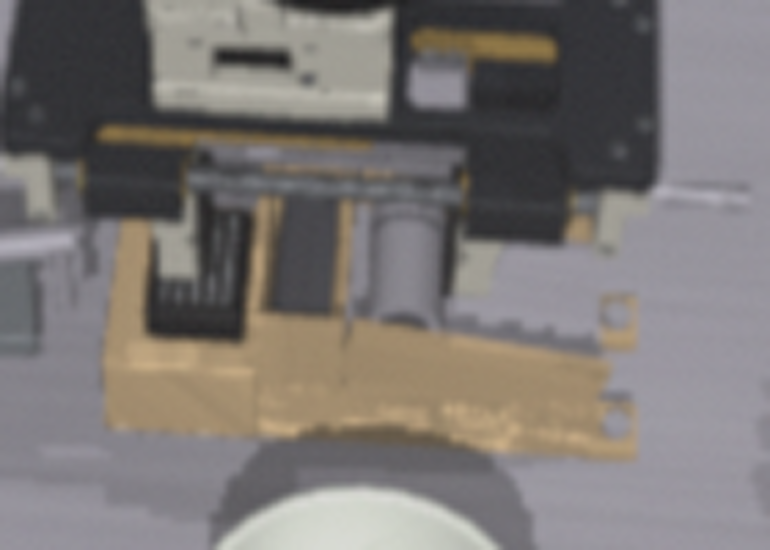

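View pics/side8.png

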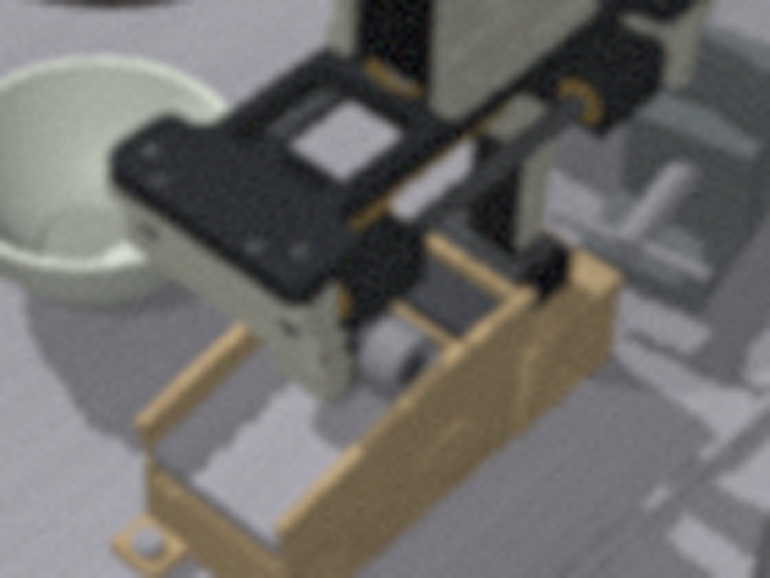

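View pics/wrist8.png

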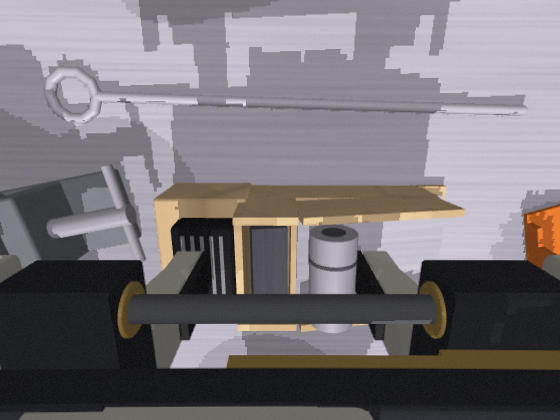

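The socket is still against the stop finger in all three views. The wrist view has it at (333,275), touching the right pad at (365,280). Before handing in, I'll check the key depth by comparing its edges in the images before and after the press.

```bash
python3 - <<'E'
import cv2,numpy as np
a=cv2.imread("pics/side2.png")[150:320,400:640];b=cv2.imread("pics/side8.png")[150:320,400:640]
cv2.imwrite("pics/cmpside.png",cv2.resize(np.hstack([a,b]),None,fx=1.6,fy=1.6))
a=cv2.imread("pics/scene2.png")[170:350,120:270];b=cv2.imread("pics/scene8.png")[170:350,120:270]
cv2.imwrite("pics/cmpscene.png",cv2.resize(np.hstack([a,b]),None,fx=2.5,fy=2.5))
E
```

```text
(no output)
```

View pics/cmpside.png

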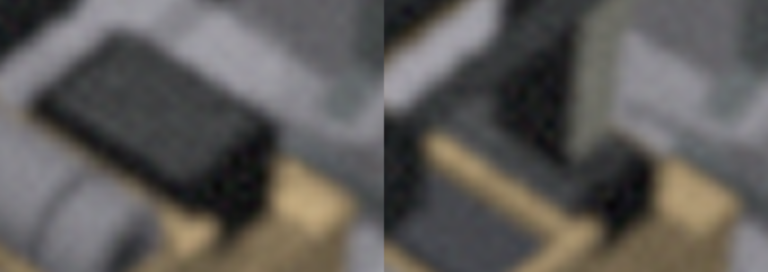

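View pics/cmpscene.png

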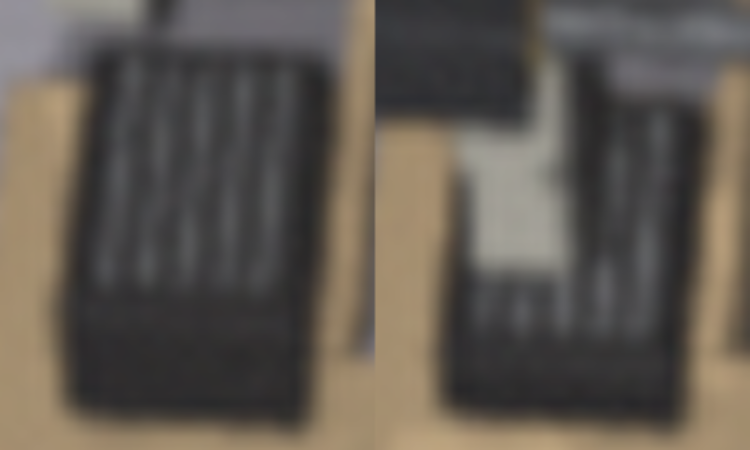

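The stripe ends on the key moved from row 285 to 333 and its back edge from 55 to 98. That is 9–10 mm of travel, so the key is fully down. I'll hand in.

```bash
python3 -c "
from rig import *
print(sign_off()); s=state(); print(s['time'],s['ee_pos'],s['ft_force'])"
```

```text
the job is handed in; nothing more can be done
None
the job is handed in; nothing more can be done
```

The socket is out of its nest and trapped in the channel, and I handed the job in at about 5.6 s with the key still pressed. I set the fingers about 76 mm apart and pressed the key with one in a single stroke. The other stood in the channel, about 44 mm down from the nest.

**Last checks:**
- **Key:** it moved about 9–10 mm in the scene pictures. The push was about 24 N, well above the 8 N spring, so it is on its hard stop.
- **Socket:** all three views show it lying in the channel against the stop finger. It looked the same in the pictures before and after about 0.5 s of holding.
- **Surroundings:** I saw nothing around the holder shift in these pictures, but I did not measure each thing's position.

**Disagreement:** in the pictures the fingertips stood about 30 mm higher than the stated "19 mm ahead of the TCP". I descended by triangulated tip height and contact force instead. The final TCP height was 0.0455 m, not the nominal 0.076 m.

**Not measured:** the contact force on the socket itself could not be read directly; contact is judged from the pictures only. The hand-in gave no verdict.

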